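Tighten the luthier's glue press by one turn

ROBOT

A 7-joint arm with a two-finger parallel gripper is mounted at the origin on the work surface. World frame = base frame: x ahead of the robot, y to its left, z up, the work surface at z = 0. Lengths are in m, angles in degrees, forces in N, time in s.
With the tool pointing down it reaches from about 0.4 to 0.85 m from the base axis. Payload 4.4 kg.
Tool frame: the origin (TCP) lies midway between the tips of the shut fingers; the grasp point (between the pads) lies 19 mm behind it; z points along the fingers, y is the direction in which the jaws open and shut (so a half turn about z gives the same grasp; the last joint's range is limited). The gripper opens to 94 mm and grips with 3 to 60 N. Pads are 16 mm wide; open, the fingers measure 119 mm over their backs; the gripper's body (75 mm by 177 mm) begins 78 mm behind the grasp point.
Start: joints at [67.449, 36.005, 2.206, 86.941, -1.547, 57.084, -1.146], TCP at [0.209, -0.615, 0.205] pointing down, gripper open.
Joint ranges: [-175.42, 175.42], [-21.48, 121.26], [-71.46, 75.88], [10.55, 141.38], [-63.04, 243.04], [13.31, 113.54], [-168.57, 168.57]. Speed limits (degrees/s): [147.25, 147.25, 180, 180, 180, 180, 180].

INTERFACE

Orientations are given as a 3x3 rotation matrix whose columns are the frame's x, y, z axes.
In Python, from station import r gives the robot as it stands.
- The arm moves only by the tool apply_moves, never from a script. Its argument "increments" is a list of rows, each a list of 4 numbers: the shift along the tool's x, y, z in mm, then the turn about the tool's z in degrees. In form: [[x, y, z, twist], ...]. A call has 1 to 12 rows; each row shifts and turns the commanded pose from where the row before left it, along the tool's axes as they then stand; what a row does not reach is not made up. A row lasts 1/12 s, in which the tool goes at most 41.7 mm and 7.16 degrees, less where a joint would pass 70% of its speed; a pose out of reach is approached as far as the arm can. A call is refused whole if a number of a shift passes 41.7 or a number of a turn 7.16, either way. A call with a gripper value outside its range is refused whole. "grip" is the finger opening in mm, from 0 to 94, set as the call begins (left out, the last holds). The fingers move at their own pace and stop on an object; "squeeze" is the grip in N (left out, the last holds). Time passes only in rows, so rows that do not move let the fingers close. It gives the time, the measured TCP pose, the force and the opening at its end, in the units of the state.
- r.get_obs(): the state, without advancing time (a new reading comes with each control period).
- r.capture(name): name is "side" or "top" or "wrist"; returns a dict with "pixels" (480x640x3 uint8, red, green, blue), "fx", "fy", "cx", "cy" (pixels), "position" and "attitude" of the camera in the world. Camera axes: x right, y up, looking along -z (the intrinsics and any distortion apply to the point x, -y, -z); pixel columns grow to the right and rows downward; lengths in m; the calibration is good to about 2 mm. A picture is of the moment at which its call begins. There is no depth.
- r.close_job(): hands the job in, once; it reports no verdict.
The state is a dict: "t": time; "qpos": joint angles; "qd": joint speeds; "joint_torque": joint torques, N m; "tcp_pos": TCP position; "ee_rot": TCP orientation; "force": force on the tool from outside, world axes, zero at the start; "moment": the same for the moment, N m; "gripper_width": opening from 0.0 (shut) to 1.0 (fully open).
Only numpy, scipy, OpenCV 4.12 (cv2) and the standard library are available. Lean on these libraries where they do the work, as an engineer would, in place of code of your own. Each camera call takes 0.05 s, during which the arm holds its last target.

TASK

The screw press is snug on the instrument whose soundboard is being glued; tighten it by exactly one turn of the hand wheel, clockwise seen from above. Push the wheel round by its upright red handle with the fingertips or the outside of the fingers, without gripping the handle or slackening the press, until the handle stands where it began and no further. Then move clear, and leave everything else on the bench where it is.

Things in the scene. Friction and masses are not known exactly. Their poses are not given: they have to be found in the camera images.
- wheel (a joint): turn of the press's hand wheel about its vertical axis, rad: 0 where it stands at the start, growing clockwise seen from above (tightening); one turn is 6.283. It stays where it is left (self-locking screw) and needs about 4 N sideways at the handle. The wheel sinks 3 mm per turn.
- wheel_center (a point): point on the hand wheel's vertical axis at mid height of its rim, about 224 mm above the bench. The wheel lies level on top of the press, of bare aluminium: ring rim of 85 mm mid radius, bar 18 mm thick, three spokes, hub 42 mm across; the hub's nut rises 16 mm above this point
- press: green two-column screw press, fixed to the bench, under the wheel: base 280 x 360 mm, 22 mm thick; crosshead bar 75 x 360 mm (along its y), top 187 mm above the bench, column nuts to 203 mm. A wooden round-bodied instrument is clamped in it, its neck pointing along the press's +x. Origin: on the wheel's axis, on the bench
- handle_mid (a point): middle of the upright red handle on the rim, 85 mm from the wheel's axis: a cylinder 24 mm across and 70 mm tall, its foot 35 mm below this point (2 mm above the rim's top), its top 35 mm above (about 305 mm over the bench). It revolves freely on its own axis. At the start it may stand in any direction from the wheel's axis
- wheel_handle: the same red handle; origin on its axis, at its foot
- glue_bottle: bystander, not to be disturbed: white squeeze bottle with a clear cone nozzle, 52 mm across, 142 mm tall; origin under its centre
- scraper_a: bystander, not to be disturbed: scraper with red handle and flat steel blade, 198 mm long, 18 mm high, lying flat; origin near its middle
- scraper_b: bystander, not to be disturbed: a second scraper just like scraper_a
- sanding_block: bystander, not to be disturbed: cork sanding block 46 x 76 x 30 mm; origin under its centre
- offcut: bystander, not to be disturbed: pale wooden offcut 60 x 130 x 14 mm lying flat; origin under its centre
- soundboard: bystander, not to be disturbed: loose round wooden soundboard, 190 mm across, 5 mm thick, with a rosette of dark holes, lying flat; origin under its centre
- mallet: bystander, not to be disturbed: wooden mallet lying down, 240 mm long, head 56 mm across; origin on the handle's line, on the bench
- varnish_jar: bystander, not to be disturbed: small amber jar with steel lid, 48 mm across, 62 mm tall; origin under its centre

How it is judged:
By the outcome, as a careful person would: the job done as asked, in the order asked, and still so for the second after the job is handed in, with the robot touching nothing.
It also fails if it takes over 58 s, if anything falls off the work surface, if the arm or the gripper's body presses on something with over 40 N, if the wrist force passes 120 N, or if a joint passes its speed limit or range.

## Working session

There is one attempt and no reset: what is moved stays moved. The work goes in short steps, Python scripts to look and compute and a tool call to move; the robot and the scene stay as the last step left them, time stands still between calls to the robot, and variables do not carry over. Pictures are saved under pics/ and viewed, and the job is handed in when it is done.

Besides the shell and the picture viewer there is one more tool, called after "Emit:" as name([rows], argument=value, ...), one row to a line, values as JSON. apply_moves: Moves the arm, as the interface text tells. Its arguments: {"type":"object","properties":{"increments":{"type":"array"},"grip":{"type":"number"},"squeeze":{"type":"number"}},"required":["increments"]}

```bash
mkdir -p pics; python3 - <<'E'
from station import r
import cv2,numpy as np
o=r.get_obs();print(o)
for n in ["top","side","wrist"]:
    c=r.capture(n);cv2.imwrite(f"pics/{n}0.png",c["pixels"][:,:,::-1]);print(n,{k:v for k,v in c.items() if k!="pixels"})
E
```

```text
{'t': 0.0, 'qpos': array([67.44891335, 36.0574365 ,  2.20321885, 86.99316284, -1.54737869,
       57.08247353, -1.14652944]), 'qd': array([ 0.12207218, -0.03337727,  0.03480156, -0.02399397,  0.0705848 ,
       -0.01721129, -0.12414448]), 'joint_torque': array([ 2.20826751e-04, -5.49719167e+01,  1.14369012e+00, -1.86636704e+01,
       -5.22530568e-02,  2.36955233e-02,  1.62488022e-04]), 'tcp_pos': array([ 0.20908892, -0.61478351,  0.20458688]), 'ee_rot': array([[ 9.46763198e-01,  3.21930249e-01, -6.01946487e-04],
       [ 3.21930811e-01, -9.46761670e-01,  1.70092975e-03],
       [-2.23191220e-05, -1.80416281e-03, -9.99998372e-01]]), 'force': array([ 0.58954571, -0.08478135, -0.18038467]), 'moment': array([-0.03800415, -0.04517298, -0.02360332]), 'gripper_width': 0.9960030079981684}
top {'fx': 545.8908753776045, 'fy': 545.8908753776045, 'cx': 321.9777227304871, 'cy': 236.1240212458207, 'position': array([0.19507412, 0.02770042, 1.87159505]), 'attitude': array([[-0.01148825,  0.98129379, -0.19217313],
       [-0.99991218, -0.01000412,  0.00869145],
       [ 0.00660634,  0.1922561 ,  0.98132255]])}
side {'fx': 531.3806980808603, 'fy': 531.3806980808603, 'cx': 326.4365490567402, 'cy': 248.78520969116582, 'position': array([0.27397836, 1.01030229, 1.18781035]), 'attitude': array([[-0.96954152,  0.18629644, -0.15900588],
       [-0.24407303, -0.68071734,  0.6906897 ],
       [ 0.02043497,  0.70846139,  0.70545366]])}
wrist {'fx': 417.19401744532746, 'fy': 417.19401744532746, 'cx': 318.4981160839431, 'cy': 241.12455989556443, 'position': array([ 0.28613207, -0.58884254,  0.38281024]), 'attitude': array([[ 0.32178111,  0.90888939,  0.26528662],
       [-0.94681283,  0.30934912,  0.08859228],
       [-0.0015456 , -0.27968409,  0.96009084]])}
```

View pics/top0.png

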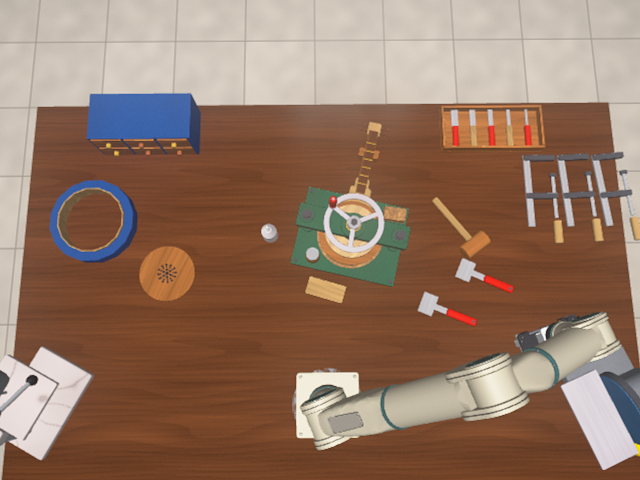

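View pics/side0.png

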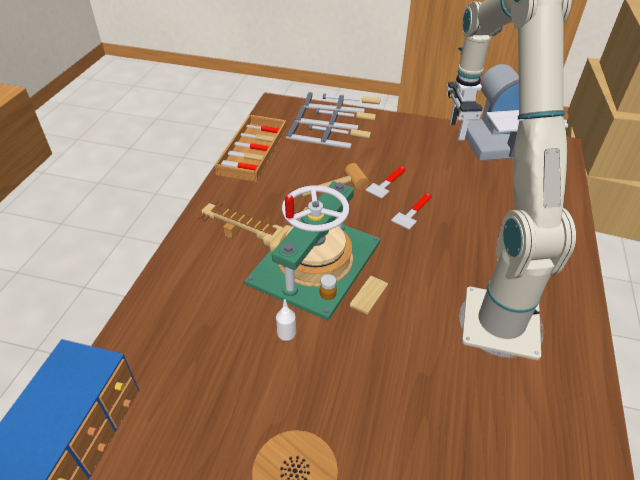

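Top view: wheel centre is near (353,222) and the red handle near (333,201). In the side view the wheel is near (315,208) and the handle near (290,206).

```bash
cat > h.py <<'E'
import cv2,numpy as np
def ray(c,u,v):
    d=np.array([(u-c['cx'])/c['fx'],-(v-c['cy'])/c['fy'],-1.]);return np.array(c['attitude'])@d
def onz(c,u,v,z):
    d=ray(c,u,v);p=np.array(c['position']);return p+d*(z-p[2])/d[2]
def proj(c,P):
    q=np.array(c['attitude']).T@(np.array(P)-c['position']);return c['cx']+c['fx']*q[0]/-q[2],c['cy']-c['fy']*q[1]/-q[2]
def redmask(c,box):
    im=c['pixels'].astype(int);m=(im[...,0]>110)&(im[...,1]<60)&(im[...,2]<60)
    z=np.zeros_like(m);u0,v0,u1,v1=box;z[v0:v1,u0:u1]=m[v0:v1,u0:u1];return z
def rimpts(c,box):
    hsv=cv2.cvtColor(c['pixels'],cv2.COLOR_RGB2HSV);m=((hsv[...,1]<45)&(hsv[...,2]>140)).astype(np.uint8)
    z=np.zeros_like(m);u0,v0,u1,v1=box;z[v0:v1,u0:u1]=m[v0:v1,u0:u1]
    n,l,s,_=cv2.connectedComponentsWithStats(z);k=1+np.argmax(s[1:,4]);z=(l==k).astype(np.uint8)
    cs,_=cv2.findContours(z,cv2.RETR_EXTERNAL,cv2.CHAIN_APPROX_NONE);return max(cs,key=len)[:,0,:]
E
python3 - <<'E'
from station import r
from h import *
for n,b in [("top",(315,185,392,260)),("side",(275,180,355,235))]:
    c=r.capture(n)
    m=redmask(c,b);v,u=np.nonzero(m);print(n,"red",m.sum(),u.mean(),v.mean(),u.min(),u.max(),v.min(),v.max(), onz(c,u.mean(),v.mean(),.27))
    p=rimpts(c,b)
    e=cv2.fitEllipse(cv2.convexHull(p.astype(np.int32)));print(e)
    P=np.array([onz(c,a,bb,.224)[:2] for a,bb in p])
    # robust circle
    A=np.c_[P,np.ones(len(P))];w=np.ones(len(P),bool)
    for _ in range(6):
        s=np.linalg.lstsq(A[w],-(P[w]**2).sum(1),rcond=None)[0];ce=-s[:2]/2;R=np.sqrt(ce@ce-s[2]);d=np.hypot(*(P-ce).T)-R;w=abs(d)<.003
    print(ce,R,w.sum(),len(P))
    cr=c['pixels'][b[1]-45:b[3]+45,b[0]-50:b[2]+50,::-1];cv2.imwrite(f"pics/{n}c.png",cv2.resize(cr,None,fx=4,fy=4,interpolation=cv2.INTER_NEAREST)[:600,:800])
E
```

```text
top red 40 332.4 202.725 330 335 198 206 [ 0.61138827 -0.01920926  0.27      ]
((353.4618225097656, 222.35476684570312), (58.95899963378906, 61.135536193847656), 105.88661193847656)
[ 0.55301479 -0.08171857] 0.08513275413627822 91 256
side red 171 289.1812865497076 206.5672514619883 285 293 196 217 [ 0.61506371 -0.01621906  0.27      ]
((315.39044189453125, 208.197509765625), (46.469818115234375, 67.52694702148438), 91.98139190673828)
[ 0.55889838 -0.08140288] 0.09107955708354037 100 239
```

View pics/topc.png

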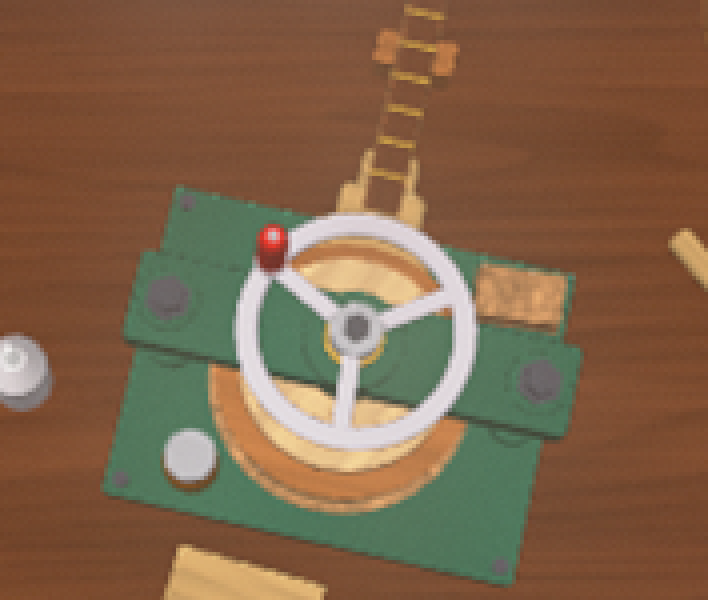

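View pics/sidec.png

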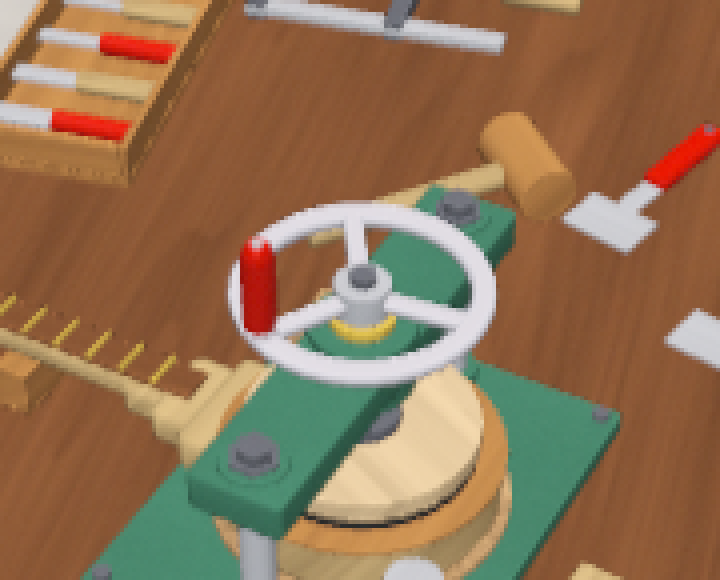

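The crops show a three-spoked wheel with the handle on the upper-left spoke in the top view. The two views' estimates differ by a few mm, so I'll triangulate.

```bash
cat >> h.py <<'E'
def tri(c1,p1,c2,p2):
    A=[];b=[]
    for c,p in((c1,p1),(c2,p2)):
        d=ray(c,*p);d/=np.linalg.norm(d);M=np.eye(3)-np.outer(d,d);A.append(M);b.append(M@c['position'])
    x,res,_,_=np.linalg.lstsq(np.vstack(A),np.hstack(b),rcond=None);return x,np.sqrt(res)*1e3
def redc(c,box):
    im=c['pixels'].astype(int);m=(im[...,0]>90)&(im[...,0]-np.maximum(im[...,1],im[...,2])>60)&(im[...,1]<110)&(abs(im[...,1]-im[...,2])<30)
    z=np.zeros(m.shape,np.uint8);u0,v0,u1,v1=box;z[v0:v1,u0:u1]=m[v0:v1,u0:u1]
    n,l,s,ce=cv2.connectedComponentsWithStats(z);
    if n<2:return None,0
    k=1+np.argmax(s[1:,4]);return ce[k],s[k]
E
python3 - <<'E'
from station import r
from h import *
c=r.capture("top");d=r.capture("side")
e1=(353.46,222.35);e2=(315.39,208.2)
print("wheel",onz(c,*e1,.225),onz(d,*e2,.225),tri(c,e1,d,e2))
a,s=redc(c,(320,185,345,215));b,s2=redc(d,(275,180,305,235));print(a,s,b,s2)
H=tri(c,a,d,b);print("handle",H,onz(c,*a,.275),onz(d,*b,.27))
W=(onz(c,*e1,.225)+onz(d,*e2,.225))/2
v=H[0]-W;print(W,np.hypot(*v[:2]),np.degrees(np.arctan2(v[1],v[0])))
# hub nut check
for z in (.224,.24):print(proj(c,[W[0],W[1],z]),proj(d,[W[0],W[1],z]))
E
```

```text
wheel [ 0.55990748 -0.08466621  0.225     ] [ 0.55965919 -0.07931108  0.225     ] (array([ 0.56108955, -0.08500686,  0.21995752]), array([0.08970385]))
[332.63333333 201.36666667] [329 196   8  11  60] [289.21875 206.34375] [285 194  10  25 192]
handle (array([ 0.61626078, -0.02006252,  0.26737948]), array([0.06901475])) [ 0.61430999 -0.0198313   0.275     ] [ 0.61523488 -0.01712009  0.27      ]
[ 0.55978334 -0.08198864  0.225     ] 0.08381256559561012 47.63477093776257
(np.float64(352.57499458721867), np.float64(222.46786743684459)) (np.float64(315.5933310500651), np.float64(207.8622070830374))
(np.float64(352.89680208251343), np.float64(221.33542245694096)) (np.float64(315.62829820085506), np.float64(203.44596915531713))
```

Emit:
apply_moves([
  [0,0,-31,-6.16],
  [0,0,-31,-6.16],
  [0,0,-31,-6.16],
  [0,0,-31,-6.16],
  [0,0,-31,-6.16],
  [0,0,0,0],
], grip=0)

```text
t: 0.85
tcp_pos: [0.2103, -0.6182, 0.3676]
ee_rot: [[0.646, 0.764, 0.005], [0.764, -0.646, -0.011], [-0.005, 0.011, -1.0]]
force: [0.4, -0.9, 1.4]
gripper_width: 0.609
```

```bash
cat >> h.py <<'E'
def totool(o,w):  # world displacement m -> tool mm
    return np.round(o['ee_rot'].T@np.array(w)*1e3,1)
E
python3 - <<'E'
from station import r
from h import *
o=r.get_obs();print(o['t'],o['tcp_pos'],o['ee_rot'],o['qpos'],o['force'])
print(totool(o,np.array([.584,.007,.36])-o['tcp_pos']))
E
```

```text
0.85 [ 0.21031435 -0.61823619  0.36761174] [[ 0.64558482  0.76367472  0.00460015]
 [ 0.76366893 -0.64551329 -0.01106143]
 [-0.00547788  0.01065408 -0.99992824]] [71.97646375 29.45330739 -5.7156837  72.60416562  2.88134322 77.39286576
 26.19119432] [ 0.37128176 -0.94940892  1.38119655]
[ 718.8 -118.3    2.4]
```

Emit:
apply_moves([
  [15,-2.5,0,0],
  [30,-5,0,0],
  [30,-5,0,0],
  [30,-5,0,0],
  [30,-5,0,0],
  [30,-5,0,0],
  [30,-5,0,0],
  [30,-5,0,0],
  [30,-5,0,0],
  [30,-5,0,0],
  [30,-5,0,0],
  [30,-5,0,0],
])

```text
t: 1.85
tcp_pos: [0.3895, -0.314, 0.3603]
ee_rot: [[0.649, 0.761, -0.0], [0.761, -0.649, -0.0], [-0.0, -0.0, -1.0]]
force: [1.0, 0.1, -1.2]
gripper_width: 0.004
```

Emit:
apply_moves([
  [30,-5,0,0],
  [30,-5,0,0],
  [30,-5,0,0],
  [30,-5,0,0],
  [30,-5,0,0],
  [30,-5,0,0],
  [30,-5,0,0],
  [30,-5,0,0],
  [30,-5,0,0],
  [30,-5,0,0],
  [20,-3,0,0],
  [10,0,0,0],
])

```text
t: 2.85
tcp_pos: [0.5636, -0.0262, 0.3601]
ee_rot: [[0.645, 0.764, -0.0], [0.764, -0.645, 0.002], [0.001, -0.001, -1.0]]
force: [-0.5, 0.4, 0.3]
gripper_width: 0.006
```

```bash
python3 - <<'E'
from station import r
from h import *
o=r.get_obs();print(o['t'],o['tcp_pos'],o['ee_rot'],o['qpos'],o['force'],o['gripper_width'])
print(totool(o,np.array([.584,.007,.36])-o['tcp_pos']))
c=r.capture("wrist");cv2.imwrite("pics/w1.png",c["pixels"][:,:,::-1])
print(proj(c,[.616,-.020,.305]),proj(c,[.561,-.085,.24]),proj(c,o['tcp_pos']))
E
```

```text
2.85 [ 0.56359797 -0.02617654  0.36006098] [[ 6.45464077e-01  7.63790627e-01 -5.54968723e-05]
 [ 7.63789241e-01 -6.45462764e-01  1.95316239e-03]
 [ 1.45598596e-03 -1.30308407e-03 -9.99998091e-01]] [ 13.38340641  22.04335019 -20.12546901  87.09670927   7.67615977
  72.23036984 -47.93240941] [-0.47074161  0.39872816  0.27685131] 0.006350134516778011
[38.5 -5.8  0.1]
(np.float64(382.8868253362328), np.float64(198.6519537737136)) (np.float64(365.72253054354275), np.float64(292.5282974228303)) (np.float64(319.1404526652002), np.float64(302.0897412519163))
```

View pics/w1.png

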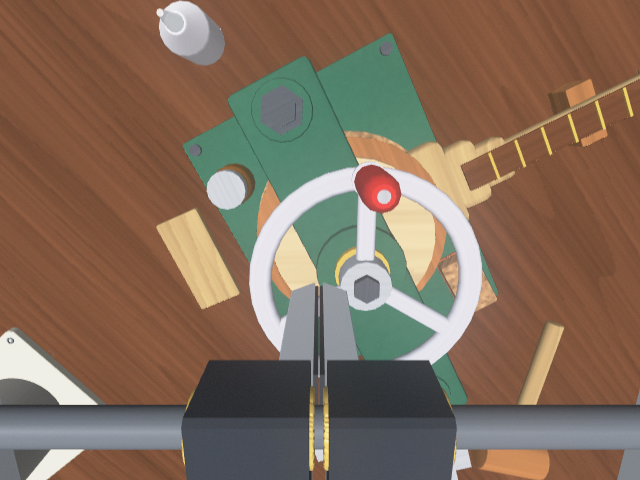

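Wrist view: the handle top is at (383,197), predicted (383,199), and the hub nut is at (367,289), predicted (366,292). The position holds to about 2 mm, so I'll lower behind the handle.

Emit:
apply_moves([
  [13,-2,0,0],
  [13,-2,0,0],
  [13,-1,0,0],
  [0,0,20,0],
  [0,0,20,0],
  [0,0,20,0],
  [0,0,20,0],
  [0,0,12,0],
  [0,0,8,0],
  [0,0,0,0],
  [0,0,0,0],
])

```text
t: 3.82
tcp_pos: [0.5847, 0.0031, 0.2607]
ee_rot: [[0.649, 0.761, 0.0], [0.761, -0.649, 0.0], [0.0, 0.0, -1.0]]
force: [0.5, 0.6, 0.1]
gripper_width: 0.004
```

Emit:
apply_moves([
  [0,3,0,0],
  [0,3,0,0],
  [0,2,0,0],
  [0,0,0,0],
  [0,0,0,0],
])

```text
t: 4.23
tcp_pos: [0.5907, -0.0023, 0.2608]
ee_rot: [[0.649, 0.761, 0.001], [0.761, -0.649, -0.0], [0.0, 0.001, -1.0]]
force: [-0.7, -0.3, -0.5]
gripper_width: 0.003
```

```bash
python3 - <<'E'
from station import r
from h import *
o=r.get_obs();print(o['t'],o['tcp_pos'],o['force'],o['ee_rot'])
for n in("wrist","side"):
    c=r.capture(n);im=c["pixels"][:,:,::-1]
    if n=="side":im=cv2.resize(im[130:280,220:420],None,fx=4,fy=4)
    cv2.imwrite(f"pics/{n}2.png",im)
E
```

```text
4.2333 [ 0.59070165 -0.00233136  0.26083216] [-0.74263029 -0.30357226 -0.5243398 ] [[ 6.48730101e-01  7.61018238e-01  7.05148443e-04]
 [ 7.61018433e-01 -6.48730256e-01 -1.22225231e-05]
 [ 4.48149567e-04  5.44560082e-04 -9.99999751e-01]]
```

View pics/wrist2.png

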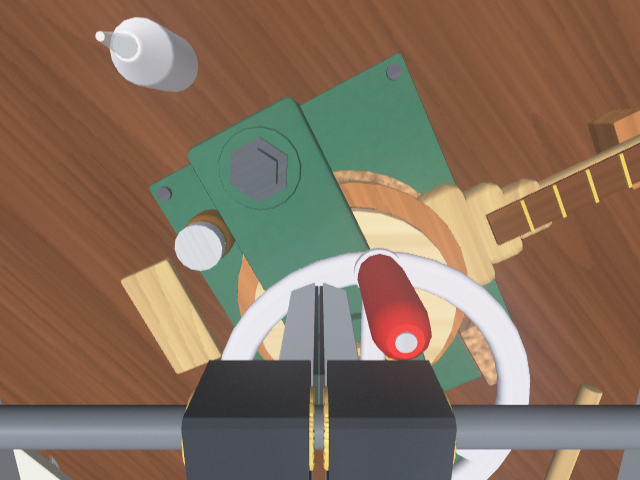

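View pics/side2.png

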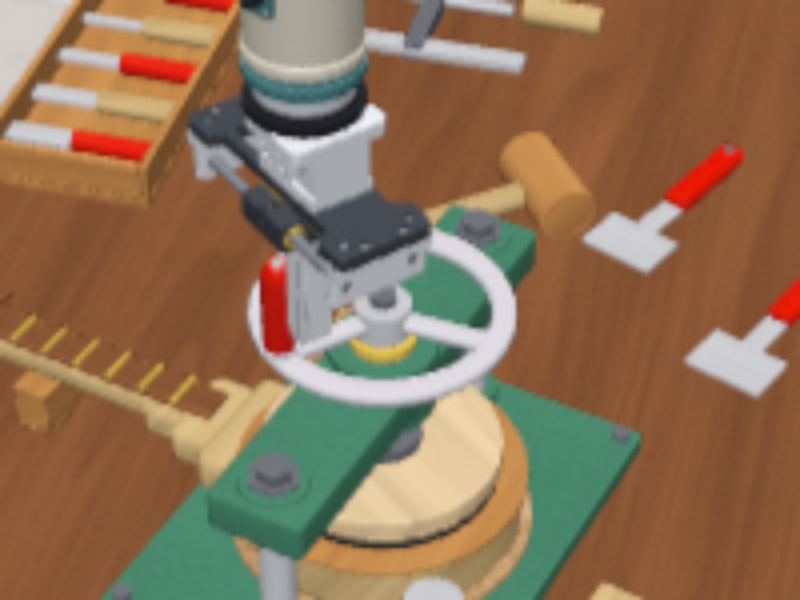

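The fingers stand beside the handle with a small gap and have not touched it yet. I'll feel for contact in small steps.

Emit:
apply_moves([
  [0,1,0,0],
  [0,0,0,0],
])

```text
t: 4.5
tcp_pos: [0.5913, -0.0029, 0.2606]
ee_rot: [[0.648, 0.761, 0.0], [0.761, -0.648, -0.0], [0.0, 0.0, -1.0]]
force: [0.3, -0.1, 0.7]
gripper_width: 0.001
```

Emit:
apply_moves([
  [0,1,0,0],
  [0,0,0,0],
])

```text
t: 4.67
tcp_pos: [0.592, -0.0035, 0.2605]
ee_rot: [[0.648, 0.761, 0.0], [0.761, -0.648, -0.0], [-0.0, 0.0, -1.0]]
force: [-0.5, 0.5, -0.3]
gripper_width: 0.009
```

Emit:
apply_moves([
  [0,1,0,0],
  [0,0,0,0],
])

```text
t: 4.83
tcp_pos: [0.5928, -0.0042, 0.2605]
ee_rot: [[0.648, 0.761, 0.0], [0.761, -0.648, -0.0], [0.0, 0.0, -1.0]]
force: [0.1, -0.6, 0.4]
gripper_width: 0.003
```

Emit:
apply_moves([
  [0,1,0,0],
  [0,0,0,0],
])

```text
t: 5.0
tcp_pos: [0.5936, -0.0049, 0.2605]
ee_rot: [[0.649, 0.761, 0.0], [0.761, -0.649, -0.0], [0.0, 0.0, -1.0]]
force: [0.7, 0.1, 0.5]
gripper_width: 0.006
```

Emit:
apply_moves([
  [0,1,0,0],
  [0,0,0,0],
])

```text
t: 5.17
tcp_pos: [0.5943, -0.0055, 0.2605]
ee_rot: [[0.649, 0.761, 0.0], [0.761, -0.649, -0.0], [0.0, 0.0, -1.0]]
force: [-0.6, 0.2, 0.1]
gripper_width: 0.002
```

Emit:
apply_moves([
  [0,1,0,0],
  [0,0,0,0],
])

```text
t: 5.33
tcp_pos: [0.5951, -0.0062, 0.2605]
ee_rot: [[0.648, 0.761, 0.0], [0.761, -0.648, -0.0], [0.0, 0.0, -1.0]]
force: [-0.6, 0.5, 0.1]
gripper_width: 0.003
```

Emit:
apply_moves([
  [0,1,0,0],
  [0,0,0,0],
])

```text
t: 5.5
tcp_pos: [0.5959, -0.0068, 0.2605]
ee_rot: [[0.648, 0.761, 0.0], [0.761, -0.648, -0.0], [0.0, 0.0, -1.0]]
force: [-0.2, -0.8, 0.3]
gripper_width: 0.004
```

```bash
python3 - <<'E'
from station import r
from h import *
o=r.get_obs();print(o['t'],o['tcp_pos'],o['force'],o['ee_rot'])
c=r.capture("wrist");im=c["pixels"][:,:,::-1];cv2.imwrite(f"pics/w3.png",im)
E
```

```text
5.5 [ 0.59587254 -0.00679919  0.26048051] [-0.19739514 -0.77911539  0.28033942] [[ 6.48468395e-01  7.61241568e-01  1.26890189e-04]
 [ 7.61241577e-01 -6.48468395e-01 -4.98963305e-05]
 [ 4.43011162e-05  1.28950281e-04 -9.99999991e-01]]
```

View pics/w3.png

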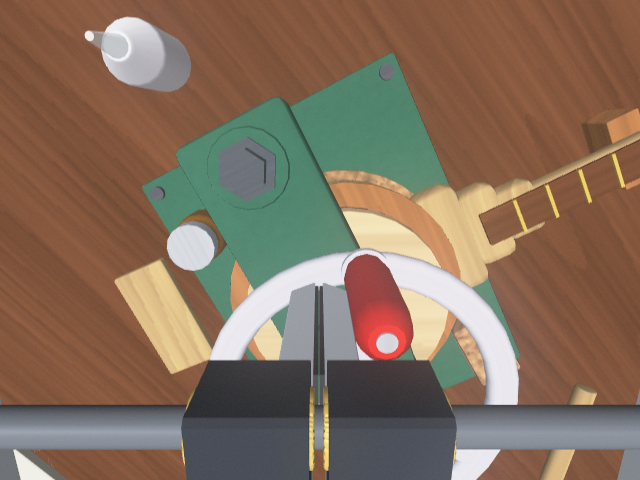

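The finger and handle are almost touching, with no force yet. Continuing.

Emit:
apply_moves([
  [0,1,0,0],
  [0,0,0,0],
])

```text
t: 5.72
tcp_pos: [0.5961, -0.0069, 0.2605]
ee_rot: [[0.648, 0.761, -0.001], [0.761, -0.648, 0.001], [-0.0, -0.001, -1.0]]
force: [-2.3, 1.2, 0.6]
gripper_width: 0.007
```

Emit:
apply_moves([
  [0,1,0,0],
  [0,0,0,0],
])

```text
t: 5.88
tcp_pos: [0.5967, -0.0073, 0.2605]
ee_rot: [[0.648, 0.762, -0.001], [0.762, -0.648, 0.001], [-0.0, -0.001, -1.0]]
force: [-1.9, 1.7, 1.9]
gripper_width: 0.003
```

Emit:
apply_moves([
  [0,1,0,0],
  [0,0,0,0],
])

```text
t: 6.05
tcp_pos: [0.5979, -0.0081, 0.2604]
ee_rot: [[0.648, 0.762, -0.0], [0.762, -0.648, 0.001], [0.0, -0.001, -1.0]]
force: [-2.3, 2.5, -0.1]
gripper_width: 0.001
```

Emit:
apply_moves([
  [0,1,0,0],
  [0,0,0,0],
])

```text
t: 6.22
tcp_pos: [0.5989, -0.0091, 0.2605]
ee_rot: [[0.648, 0.761, 0.0], [0.761, -0.648, 0.0], [0.0, -0.0, -1.0]]
force: [-2.7, 1.5, 1.0]
gripper_width: 0.003
```

Contact was felt at TCP ≈ (0.5960, -0.0069), so that is the target pose for finishing. Next I'll work out the circle rows at fixed tool orientation.

```bash
cat >> h.py <<'E'
C=np.array([.562,-.084])
def rows(o,step,n,R=84.,end=None):
    w=np.append(o['tcp_pos'][:2]-C,0)*1e3;t=o['ee_rot'].T@w
    a=np.degrees(np.arctan2(-t[1],t[0]));print("tool rel",t.round(1),"alpha",a.round(2),"r",np.hypot(*t[:2]).round(1))
    f=lambda a:np.array([R*np.cos(np.radians(a)),-R*np.sin(np.radians(a))])
    out=[];p=t[:2]
    for k in range(1,n+1):
        q=f(a-step*k);d=np.round(q-p,1);out.append([float(d[0]),float(d[1]),0,0]);p=p+d
    print(out)
E
python3 - <<'E'
from station import r
from h import *
o=r.get_obs();
for k in range(1):
    rows(o,5,24)
E
```

```text
tool rel [ 81.  -20.5   0. ] alpha 14.2 r 83.5
[[1.9, 7.1, 0, 0], [0.9, 7.2, 0, 0], [0.2, 7.4, 0, 0], [-0.4, 7.3, 0, 0], [-1.1, 7.2, 0, 0], [-1.7, 7.2, 0, 0], [-2.3, 6.9, 0, 0], [-2.9, 6.8, 0, 0], [-3.4, 6.4, 0, 0], [-4.1, 6.1, 0, 0], [-4.5, 5.8, 0, 0], [-5.0, 5.3, 0, 0], [-5.5, 4.9, 0, 0], [-5.9, 4.4, 0, 0], [-6.2, 3.8, 0, 0], [-6.6, 3.3, 0, 0], [-6.8, 2.7, 0, 0], [-7.0, 2.1, 0, 0], [-7.2, 1.5, 0, 0], [-7.2, 0.9, 0, 0], [-7.4, 0.2, 0, 0], [-7.3, -0.4, 0, 0], [-7.2, -1.1, 0, 0], [-7.2, -1.7, 0, 0]]
```

Emit:
apply_moves([
  [1.5,7,0,0],
  [1,7,0,0],
  [0,7.5,0,0],
  [-0.5,7.5,0,0],
  [-1,7,0,0],
  [-1.5,7,0,0],
  [-2.5,7,0,0],
  [-3,7,0,0],
  [-3.5,6.5,0,0],
  [-4,6,0,0],
  [-4.5,6,0,0],
  [-5,5,0,0],
])

```text
t: 7.22
tcp_pos: [0.6462, -0.0794, 0.2602]
ee_rot: [[0.648, 0.761, 0.002], [0.761, -0.648, 0.0], [0.001, 0.001, -1.0]]
force: [0.6, 3.8, -3.0]
gripper_width: 0.002
```

```bash
python3 - <<'E'
from station import r
from h import *
o=r.get_obs();print(o['t'],o['tcp_pos'],o['force'])
rows(o,5,12)
c=r.capture("wrist");cv2.imwrite("pics/w4.png",c["pixels"][:,:,::-1])
E
```

```text
7.2167 [ 0.64616768 -0.07941733  0.26024489] [ 0.64477376  3.81587548 -2.98232105]
tool rel [58.  61.1  0.1] alpha -46.48 r 84.3
[[-5.7, 4.6, 0, 0], [-6.0, 4.3, 0, 0], [-6.2, 3.8, 0, 0], [-6.6, 3.2, 0, 0], [-6.9, 2.6, 0, 0], [-7.0, 2.1, 0, 0], [-7.2, 1.4, 0, 0], [-7.3, 0.7, 0, 0], [-7.3, 0.2, 0, 0], [-7.3, -0.6, 0, 0], [-7.3, -1.1, 0, 0], [-7.1, -1.8, 0, 0]]
```

View pics/w4.png

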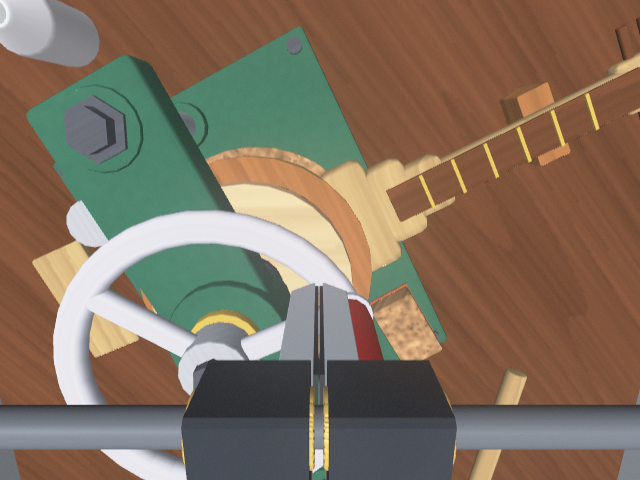

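The wheel is turning, with the handle pushed ahead on the outside of the finger at about (370,320). The force is only about 4 N.

Emit:
apply_moves([
  [-5.5,5,0,0],
  [-6,4.5,0,0],
  [-6,4,0,0],
  [-6.5,3,0,0],
  [-7,2.5,0,0],
  [-7,2,0,0],
  [-7,1.5,0,0],
  [-7.5,1,0,0],
  [-7.5,0,0,0],
  [-7.5,-0.5,0,0],
  [-7,-1,0,0],
  [-7,-2,0,0],
])

```text
t: 8.27
tcp_pos: [0.6071, -0.1542, 0.2604]
ee_rot: [[0.648, 0.761, 0.0], [0.761, -0.648, 0.0], [0.0, -0.0, -1.0]]
force: [3.0, 4.0, -5.4]
gripper_width: 0.007
```

```bash
python3 - <<'E'
from station import r
from h import *
o=r.get_obs();print(o['t'],o['tcp_pos'],o['force'])
rows(o,5,12)
c=r.capture("side");cv2.imwrite("pics/s5.png",cv2.resize(c["pixels"][130:280,220:420,::-1],None,fx=4,fy=4))
E
```

```text
8.2667 [ 0.60707313 -0.15421169  0.26044846] [ 2.97103735  3.98027666 -5.4189395 ]
tool rel [-24.2  79.8  -0. ] alpha -106.87 r 83.4
[[-7.1, -1.9, 0, 0], [-6.7, -3.0, 0, 0], [-6.3, -3.6, 0, 0], [-6.1, -4.1, 0, 0], [-5.7, -4.7, 0, 0], [-5.2, -5.1, 0, 0], [-4.8, -5.6, 0, 0], [-4.2, -5.9, 0, 0], [-3.8, -6.3, 0, 0], [-3.1, -6.7, 0, 0], [-2.6, -6.8, 0, 0], [-2.0, -7.1, 0, 0]]
```

View pics/s5.png

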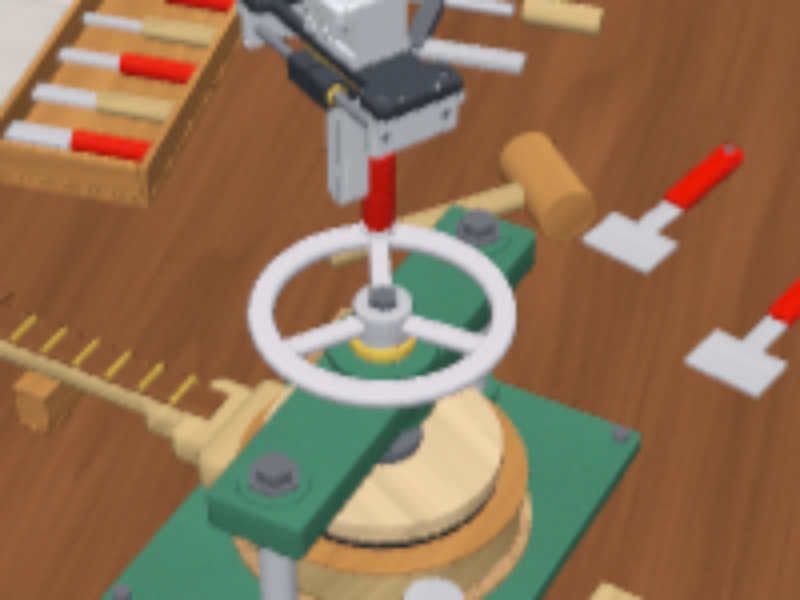

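The handle is now on the far side of the wheel (378,190 in the crop), ahead of the finger. Continuing.

Emit:
apply_moves([
  [-7,-2,0,0],
  [-6.5,-3,0,0],
  [-6.5,-3.5,0,0],
  [-6,-4,0,0],
  [-5.5,-4.5,0,0],
  [-5,-5,0,0],
  [-5,-5.5,0,0],
  [-4,-6,0,0],
  [-4,-6.5,0,0],
  [-3,-6.5,0,0],
  [-2.5,-7,0,0],
  [-2,-7,0,0],
])

```text
t: 9.32
tcp_pos: [0.5237, -0.1584, 0.2606]
ee_rot: [[0.649, 0.761, -0.0], [0.761, -0.649, -0.001], [-0.001, 0.0, -1.0]]
force: [3.8, -2.2, -2.8]
gripper_width: 0.005
```

```bash
python3 - <<'E'
from station import r
from h import *
o=r.get_obs();print(o['t'],o['tcp_pos'],o['force'],o['qpos'])
rows(o,5,12)
E
```

```text
9.3167 [ 0.52367235 -0.15837246  0.26056573] [ 3.78622696 -2.22119409 -2.80001518] [ 27.13795767  24.93546801 -19.3868583   99.05624425   9.5843961
  57.6245545  -36.16777352]
tool rel [-81.5  19.1   0.1] alpha -166.82 r 83.7
[[-1.7, -7.1, 0, 0], [-0.7, -7.3, 0, 0], [-0.1, -7.3, 0, 0], [0.6, -7.4, 0, 0], [1.1, -7.2, 0, 0], [1.9, -7.1, 0, 0], [2.4, -6.9, 0, 0], [3.0, -6.7, 0, 0], [3.6, -6.4, 0, 0], [4.1, -6.0, 0, 0], [4.7, -5.7, 0, 0], [5.1, -5.2, 0, 0]]
```

Emit:
apply_moves([
  [-1.5,-7,0,0],
  [-0.5,-7.5,0,0],
  [0,-7.5,0,0],
  [0.5,-7.5,0,0],
  [1,-7,0,0],
  [2,-7,0,0],
  [2.5,-7,0,0],
  [3,-6.5,0,0],
  [3.5,-6.5,0,0],
  [4,-6,0,0],
  [4.5,-5.5,0,0],
  [5,-5,0,0],
])

```text
t: 10.32
tcp_pos: [0.4776, -0.0874, 0.2603]
ee_rot: [[0.648, 0.761, -0.003], [0.761, -0.648, -0.0], [-0.002, -0.002, -1.0]]
force: [-1.3, -4.0, -0.6]
gripper_width: 0.004
```

```bash
python3 - <<'E'
from station import r
from h import *
o=r.get_obs();print(o['t'],o['tcp_pos'],o['force'])
rows(o,5,12)
c=r.capture("side");cv2.imwrite("pics/s6.png",cv2.resize(c["pixels"][130:280,220:420,::-1],None,fx=4,fy=4))
E
```

```text
10.3167 [ 0.47763394 -0.08736891  0.26026453] [-1.30090299 -4.00352414 -0.6314521 ]
tool rel [-57.3 -62.    0.2] alpha 132.71 r 84.4
[[5.9, -4.4, 0, 0], [6.0, -4.2, 0, 0], [6.3, -3.7, 0, 0], [6.6, -3.1, 0, 0], [6.9, -2.6, 0, 0], [7.1, -1.9, 0, 0], [7.2, -1.3, 0, 0], [7.3, -0.7, 0, 0], [7.3, 0.0, 0, 0], [7.3, 0.6, 0, 0], [7.3, 1.3, 0, 0], [7.0, 1.8, 0, 0]]
```

View pics/s6.png

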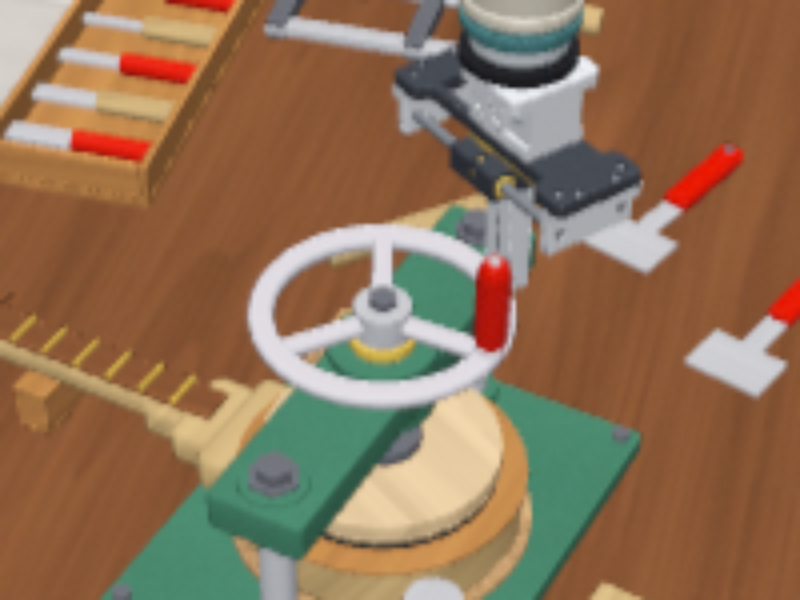

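The handle (490,305 in the crop) still leads the finger around. About 120° remain; 60° more at this pace.

Emit:
apply_moves([
  [6,-4.5,0,0],
  [6,-4,0,0],
  [6.5,-3.5,0,0],
  [6.5,-3,0,0],
  [7,-2.5,0,0],
  [7,-2,0,0],
  [7,-1.5,0,0],
  [7.5,-0.5,0,0],
  [7.5,0,0,0],
  [7.5,0.5,0,0],
  [7,1.5,0,0],
  [7,2,0,0],
])

```text
t: 11.37
tcp_pos: [0.5194, -0.0137, 0.2601]
ee_rot: [[0.649, 0.761, -0.001], [0.761, -0.649, -0.0], [-0.001, -0.001, -1.0]]
force: [-3.4, -5.5, -4.3]
gripper_width: 0.005
```

```bash
python3 - <<'E'
from station import r
from h import *
o=r.get_obs();print(o['t'],o['tcp_pos'],o['force'])
rows(o,4,12)
print("target rel", totool(o,[.034,.0771,0]))
E
```

```text
11.3667 [ 0.51937563 -0.01367954  0.2600979 ] [-3.37560908 -5.46613149 -4.28433875]
tool rel [ 25.9 -78.1   0. ] alpha 71.65 r 82.2
[[6.1, 0.4, 0, 0], [5.3, 2.4, 0, 0], [5.2, 2.8, 0, 0], [4.9, 3.1, 0, 0], [4.7, 3.5, 0, 0], [4.5, 3.8, 0, 0], [4.2, 4.1, 0, 0], [3.9, 4.3, 0, 0], [3.6, 4.7, 0, 0], [3.2, 4.9, 0, 0], [2.9, 5.1, 0, 0], [2.6, 5.2, 0, 0]]
target rel [ 80.7 -24.1  -0.1]
```

Emit:
apply_moves([
  [6,0.5,0,0],
  [5.5,2.5,0,0],
  [5,3,0,0],
  [5,3,0,0],
  [4.5,3.5,0,0],
  [4.5,4,0,0],
  [4,4,0,0],
  [4,4.5,0,0],
  [3,4,0,0],
  [2,3,0,0],
  [0,0,0,0],
])

```text
t: 12.28
tcp_pos: [0.5736, -0.0008, 0.2608]
ee_rot: [[0.648, 0.761, 0.003], [0.761, -0.648, 0.001], [0.003, 0.001, -1.0]]
force: [-0.8, 2.1, -1.7]
gripper_width: 0.005
```

```bash
python3 - <<'E'
from station import r
from h import *
o=r.get_obs();print(o['t'],o['tcp_pos'],o['force'])
rows(o,2,3)
print("to target", totool(o,np.array([.596,-.0069,.2605])-o['tcp_pos']))
E
```

```text
12.2833 [ 0.57361633 -0.00078137  0.26078239] [-0.82198935  2.05320322 -1.67836268]
tool rel [ 70.9 -45.1   0.1] alpha 32.46 r 84.0
[[1.5, 2.5, 0, 0], [1.5, 2.6, 0, 0], [1.3, 2.6, 0, 0]]
to target [ 9.8 21.   0.3]
```

Emit:
apply_moves([
  [2,3,0,0],
  [2,3,0,0],
  [1.5,3,0,0],
  [1.5,3,0,0],
  [1.5,2.5,0,0],
  [1,2,0,0],
  [0,0,0,0],
  [0,0,0,0],
])

```text
t: 12.95
tcp_pos: [0.5916, -0.0052, 0.2608]
ee_rot: [[0.649, 0.761, 0.002], [0.761, -0.649, -0.0], [0.001, 0.002, -1.0]]
force: [-1.2, 1.3, -1.0]
gripper_width: 0.004
```

```bash
python3 - <<'E'
from station import r
from h import *
o=r.get_obs();print(o['t'],o['tcp_pos'],o['force'])
print("to target", totool(o,np.array([.596,-.0069,.2605])-o['tcp_pos']))
c=r.capture("wrist");cv2.imwrite("pics/w7.png",c["pixels"][:,:,::-1])
d=r.capture("side");print(redc(d,(275,180,305,235)))
E
```

```text
12.95 [ 0.59159486 -0.00516507  0.26077019] [-1.20765883  1.28461009 -0.9767513 ]
to target [1.5 4.5 0.3]
(array([289.14393939, 209.14393939]), array([286, 198,   9,  22, 132], dtype=int32))
```

View pics/w7.png

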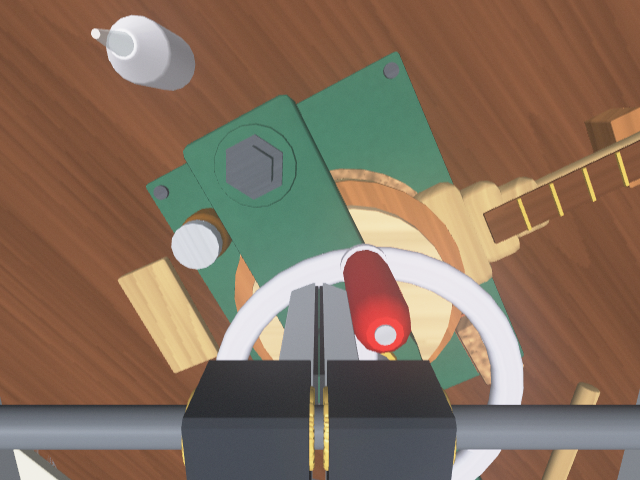

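The wheel is about 4.5 mm short of its start position. I'll creep in.

Emit:
apply_moves([
  [0.5,1,0,0],
  [0.5,1,0,0],
  [0.5,1,0,0],
  [0,0,0,0],
  [0,0,0,0],
])

```text
t: 13.47
tcp_pos: [0.5941, -0.0056, 0.2607]
ee_rot: [[0.648, 0.761, 0.001], [0.761, -0.648, 0.0], [0.001, 0.0, -1.0]]
force: [-2.6, 2.9, 1.3]
gripper_width: 0.004
```

```bash
python3 - <<'E'
from station import r
from h import *
o=r.get_obs();print(o['t'],o['tcp_pos'],o['force'])
print("to target", totool(o,np.array([.596,-.0069,.2605])-o['tcp_pos']))
E
```

```text
13.4667 [ 0.59410196 -0.00558365  0.26074851] [-2.63411198  2.87298106  1.32745405]
to target [0.2 2.3 0.2]
```

Emit:
apply_moves([
  [0,1,0,0],
  [0,0,0,0],
  [0,0,0,0],
])

```text
t: 13.72
tcp_pos: [0.595, -0.0062, 0.2607]
ee_rot: [[0.648, 0.761, 0.001], [0.761, -0.648, 0.0], [0.001, 0.0, -1.0]]
force: [-2.0, 1.9, 3.1]
gripper_width: 0.003
```

Emit:
apply_moves([
  [0,0.8,0,0],
  [0,0,0,0],
  [0,0,0,0],
])

```text
t: 13.97
tcp_pos: [0.5955, -0.0069, 0.2606]
ee_rot: [[0.648, 0.761, 0.001], [0.761, -0.648, 0.0], [0.0, 0.0, -1.0]]
force: [-2.6, 1.8, 2.6]
gripper_width: 0.002
```

```bash
python3 - <<'E'
from station import r
from h import *
o=r.get_obs();print(o['t'],o['tcp_pos'],o['force'])
print("to target", totool(o,np.array([.596,-.0069,.2605])-o['tcp_pos']))
E
```

```text
13.9667 [ 0.59549295 -0.00686912  0.2606381 ] [-2.59932183  1.82995476  2.56122351]
to target [0.3 0.4 0.1]
```

The remaining error is about 0.4 mm (0.3°). I'll back off, rise, and return to the earlier wrist-camera pose to compare directly.

Emit:
apply_moves([
  [0,-4,0,0],
  [0,-8,0,0],
  [0,0,-15,0],
  [0,0,-25,0],
  [0,0,-25,0],
  [0,0,-20,0],
  [0,0,-14.5,0],
  [-13,0,0,0],
  [-13,0,0,0],
  [-10,0,0,0],
  [0,0,0,0],
  [0,0,0,0],
])

```text
t: 14.97
tcp_pos: [0.5617, -0.0279, 0.3591]
ee_rot: [[0.65, 0.76, -0.002], [0.76, -0.65, -0.001], [-0.001, -0.001, -1.0]]
force: [-1.0, 0.2, -0.1]
gripper_width: 0.004
```

```bash
python3 - <<'E'
from station import r
from h import *
o=r.get_obs();print(o['t'],o['tcp_pos'],o['force'],totool(o,np.array([.5636,-.0262,.36])-o['tcp_pos']),o['ee_rot'])
c=r.capture("wrist");print({k:c[k] for k in('position','attitude')});cv2.imwrite("pics/w8.png",c["pixels"][:,:,::-1])
t=r.capture("top");d=r.capture("side")
print(redc(t,(320,185,345,215)),redc(d,(275,180,305,235)))
E
```

```text
14.9667 [ 0.56173422 -0.02792971  0.35913847] [-1.04922328  0.20836514 -0.06005275] [ 2.5  0.3 -0.9] [[ 6.50040337e-01  7.59898132e-01 -1.54581334e-03]
 [ 7.59898377e-01 -6.50041659e-01 -5.46514368e-04]
 [-1.42013831e-03 -8.19404662e-04 -9.99998656e-01]]
{'position': array([0.61472199, 0.03419124, 0.53713598]), 'attitude': array([[ 7.59757762e-01,  6.23792739e-01,  1.83441438e-01],
       [-6.50205539e-01,  7.29304657e-01,  2.12949463e-01],
       [-9.48366623e-04, -2.81064646e-01,  9.59688369e-01]])}
(None, 0) (array([289.44502618, 207.2408377 ]), array([285, 195,  10,  24, 191], dtype=int32))
```

View pics/w8.png

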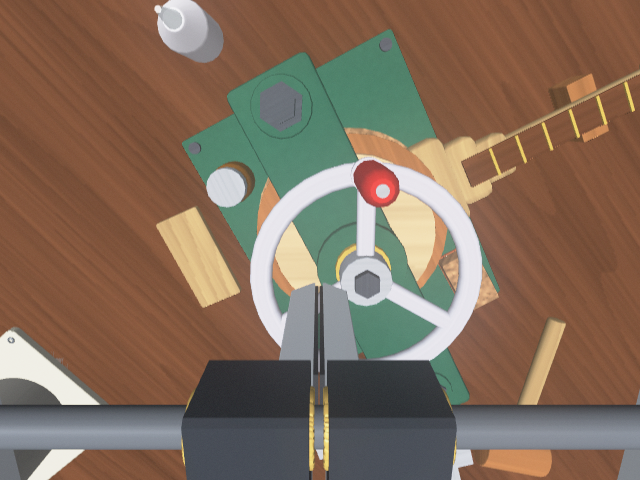

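The handle top is now at (381,190) and the hub nut at (367,284), almost the same picture as before with a shifted camera. I'll measure the angle in both pictures.

```bash
cat > m.py <<'E'
from h import *
def meas(rgb,cam,dz):
    hsv=cv2.cvtColor(rgb,cv2.COLOR_RGB2HSV);i=rgb.astype(int)
    # handle red blob
    red=((i[...,0]>100)&(i[...,0]-i[...,1]>70)&(i[...,0]-i[...,2]>70)&(hsv[...,1]>150)).astype(np.uint8);z=np.zeros_like(red);z[130:240,330:430]=red[130:240,330:430]
    cs,_=cv2.findContours(z,cv2.RETR_EXTERNAL,cv2.CHAIN_APPROX_NONE);k=max(cs,key=cv2.contourArea)
    f=np.zeros_like(z);cv2.drawContours(f,[k],-1,1,-1)
    rc=np.array([np.mean(np.nonzero(f)[1]),np.mean(np.nonzero(f)[0])])
    dot=(f>0)&(hsv[...,1]<110)&(hsv[...,2]>120);v,u=np.nonzero(dot);dc=np.array([u.mean(),v.mean()])
    g=np.zeros_like(z);sub=(i.sum(2)<390)&(abs(i[...,0]-i[...,1])<25);g[265:310,350:385]=sub[265:310,350:385]
    n,l,s,ce=cv2.connectedComponentsWithStats(g);j=1+np.argmax(s[1:,4]);hc=ce[j]
    T=onz(cam,*dc,.305-dz)[:2];N=onz(cam,*hc,.240-dz)[:2];Mi=onz(cam,*rc,.275-dz)[:2]
    a=lambda v:np.degrees(np.arctan2(v[1],v[0]))
    print("px dot",dc,dot.sum(),"red",rc,"nut",hc,s[j,4]);print("T",T,"N",N,"r",np.hypot(*(T-N)),"ang top",a(T-N),"ang mid",a(Mi-N))
E
python3 - <<'E'
from station import r
from m import *
c=r.capture("wrist");o=r.get_obs()
R=o['ee_rot'];rp=R.T@(c['position']-o['tcp_pos']);ra=R.T@c['attitude']
w1=cv2.imread("pics/w1.png")[:,:,::-1].copy()
R1=np.array([[6.45464077e-01,7.63790627e-01,-5.54968723e-05],[7.63789241e-01,-6.45462764e-01,1.95316239e-03],[1.45598596e-03,-1.30308407e-03,-9.99998091e-01]])
t1=np.array([0.56359797,-0.02617654,0.36006098])
c1=dict(c,position=t1+R1@rp,attitude=R1@ra)
meas(w1,c1,0);meas(c['pixels'],c,.003)
E
```

```text
px dot [383.60365854 196.34756098] 164 red [380.96638655 191.82037815] nut [366.20150659 288.48210923] 531
T [ 0.61701847 -0.0193714 ] N [ 0.56325575 -0.08272635] r 0.08309200290559779 ang top 49.68221640401376 ang mid 47.63390055328006
px dot [382.78395062 194.30864198] 162 red [380.28165939 189.8919214 ] nut [366.97348485 286.13636364] 528
T [ 0.6166572  -0.01887691] N [ 0.56350965 -0.08268247] r 0.0830410246483076 ang top 50.20701726386807 ang mid 48.1563115599303
```

Two checks put the wheel 0.3–0.5° short of a full turn, with no overshoot. That is within measuring error, so I'll leave it and move well clear.

Emit:
apply_moves([
  [0,0,-20,0],
  [0,0,-20,0],
  [-20,3,0,0],
  [-30,5,0,0],
  [-30,5,0,0],
  [-30,5,0,0],
  [-30,5,0,0],
  [-30,5,0,0],
  [-30,5,0,0],
  [-30,5,0,0],
  [-30,5,0,0],
  [-30,5,0,0],
])

```text
t: 16.17
tcp_pos: [0.4108, -0.2792, 0.3999]
ee_rot: [[0.648, 0.762, 0.0], [0.762, -0.648, 0.0], [0.0, 0.0, -1.0]]
force: [-0.5, -0.6, -0.5]
gripper_width: 0.003
```

Emit:
apply_moves([
  [-20,3,0,0],
  [0,0,0,0],
  [0,0,0,0],
  [0,0,0,0],
  [0,0,0,0],
])

```text
t: 16.58
tcp_pos: [0.4017, -0.294, 0.4]
ee_rot: [[0.646, 0.763, 0.001], [0.763, -0.646, 0.001], [0.001, -0.0, -1.0]]
force: [-0.3, -0.7, 0.0]
gripper_width: 0.005
```

```bash
python3 - <<'E'
from station import r
from h import *
o=r.get_obs();print(o['t'],o['tcp_pos'],o['force'])
t=r.capture("top");d=r.capture("side")
print(redc(t,(320,185,345,215)),redc(d,(275,180,305,235)))
cv2.imwrite("pics/t9.png",t["pixels"][:,:,::-1])
# expected red centroids shift by 3 mm sink
for c in(t,d):
    print(np.subtract(proj(c,[.616,-.02,.267]),proj(c,[.616,-.02,.270])), np.subtract(proj(c,[.616-.0011,-.02+.001,.267]),proj(c,[.616,-.02,.267])))
p=cv2.imread("pics/top0.png").astype(int);q=t["pixels"][:,:,::-1].astype(int)
m=(abs(p-q).max(2)>40).astype(np.uint8);n,l,s,_=cv2.connectedComponentsWithStats(m);print([list(x) for x in s[1:] if x[4]>8])
E
```

```text
16.5833 [ 0.40173836 -0.29404443  0.39996887] [-0.33337641 -0.74113908  0.01007053]
(array([332.25490196, 201.62745098]), array([329, 197,   8,  11,  51], dtype=int32)) (array([289.3968254 , 207.25396825]), array([285, 195,  10,  24, 189], dtype=int32))
[-0.02548567  0.25214376] [-0.32409287  0.35458366]
[0.03256828 0.86235927] [0.2861809  0.30676868]
[[np.int32(298), np.int32(212), np.int32(324), np.int32(241), np.int32(22437)], [np.int32(305), np.int32(413), np.int32(7), np.int32(5), np.int32(15)], [np.int32(368), np.int32(421), np.int32(15), np.int32(10), np.int32(21)]]
```

View pics/t9.png

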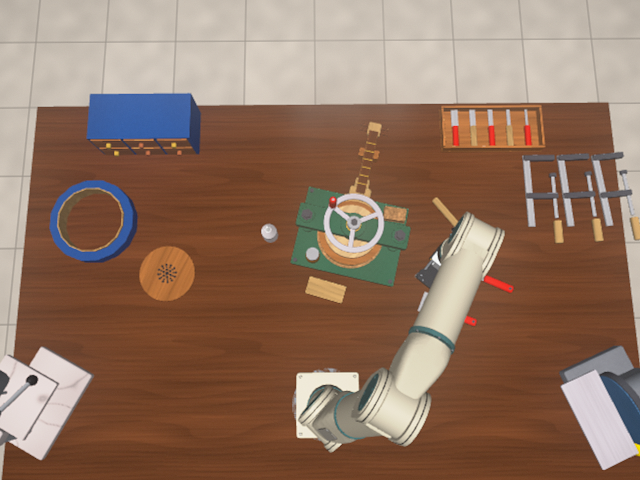

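The handle is back at (332,202) in the top view, 0.5 px from where it started. Nothing else visible has moved, and the arm is clear.

```bash
python3 -c "
from station import r
print(r.close_job())"
```

```text
the job is handed in; nothing more can be done
None
```

I pushed the hand wheel one full turn clockwise with the outside of the shut fingers, never gripping the handle or turning it back. I then lifted off, moved the arm clear and handed the job in at about 17 s.

- **Final angle:** The finger stopped 0.4 mm (about 0.3°) short of where it first touched the handle. The wrist camera, from nearly the same pose before and after, showed about 0.5° short. The side view suggests up to about 0.6° short. All three mean slightly under one turn, with no overshoot, and are close to my measuring error, so I did not touch the wheel again.
- **Forces:** I saw only a few newtons, up to about 8 N, while pushing. After moving clear, the reading was back to noise.
- **Bystanders:** Comparing the top view before and after showed no change outside the area the arm covers. The arm hid parts of the mallet and scrapers in the last picture, so I could not check those fully. The tool only crossed that area at 0.36 m or higher.

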